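# Set the margin stop of a desk paper punch

### The arm

A 6-joint arm with a two-finger parallel gripper is mounted at the origin on the work surface. World frame = base frame: x ahead of the robot, y to its left, z up, the work surface at z = 0. Lengths are in m, angles in rad, forces in N, time in s.
With the tool pointing down it reaches from about 0.275 to 0.75 m from the base axis. Payload 10.2 kg.
Tool frame: the origin (TCP) lies on the mounting face of the last link; the fingertips stand 166 mm ahead of it and the grasp point (between the pads) lies 147 mm ahead of it (tip_reach is the z of the fingertips in the tool frame, in m); z points along the fingers, y is the line along which they close (so a half turn about z gives the same grasp; the last joint's range is limited). The gripper opens to 88 mm and grips with 3 to 60 N. Pads are 18 mm wide; open, the fingers measure 123 mm over their backs; the gripper's body (75 mm by 187 mm) begins 45 mm behind the grasp point.
Start: joints at [0.99, 0.313, 1.498, -0, 1.331, -0.223], TCP at [0.184, 0.492, 0.405] pointing down, gripper open.
Joint ranges: [-2.94, 2.94], [-0.97, 2.17], [0.19, 2.56], [-1.23, 4.37], [0.02, 3.11], [-2.88, 2.88]. Speed limits (rad/s): [2.39, 2.39, 3.01, 3.14, 3.14, 3.14].

### API

Orientations are given as a rotation vector (axis times angle).
In Python, from rig import * gives the robot as it stands. The module is installed in compiled form; this text tells all that it offers. Calls block until the motion is done:
- reach(position, orientation): joint-space move of the TCP to a pose.
- move_linear(position, vel=0.15, rotation=None, until_force=None): straight line of the TCP; rotation=None keeps the orientation; vel is the mean speed in m/s. With until_force (N) it stops when the force on the tool has changed by that much, and returns True; else False.
- move_j(angles): joint-space move.
- move_gripper(opening, effort=None): finger opening in m; effort is the grip in N (None keeps the last); returns when the fingers have stopped.
- wait(seconds).
- solve_ik(position, orientation): joint angles nearest the present ones, or None.
- sense(): the state.
- camera(name): name is "scene" or "side" or "wrist"; returns the picture (400x640x3 uint8, red, green, blue); there is no depth.
- camera_info(name): a dict with "K" (3x3 intrinsics, pixels), "xyz" and "attitude" of the camera in the world. Camera axes: x right, y down, z forward; pixel columns grow to the right and rows downward; lengths in m; the calibration is good to about 2 mm. A picture is of the moment at which its call begins: read the wrist's pose just before it. camera_info takes no time and is no camera call; for the wrist camera it gives the pose at the moment of the call.
A pose or a line that the arm cannot do raises IKError and nothing moves.
- job_done(): hands the job in; it is judged then, once.
The state is a dict: "time": time; "joint_pos": joint angles; "joint_velocities": joint speeds; "tau": joint torques, N m; "position": TCP position; "tool_rot": TCP orientation; "ft_force": force on the tool from outside, world axes, zero at the start; "moment": the same for the moment, N m; "grip_width": finger opening in m; "grip_force": force on a finger pad.
Only numpy, scipy, OpenCV 4.12 (cv2) and the standard library are available. Lean on these libraries where they do the work, as an engineer would, in place of code of your own. Each camera call takes 0.05 s, during which the arm holds its last target. There are 200 camera calls.

### The job

Set the margin on the desk paper punch: with a fingertip on top of the knurled wheel, roll it until the gap has closed so far that the face of the sliding stop is in line with the point of the index clip. Move the stop by the wheel only, do not push it directly; do not shift, tip or pick up the things standing around the punch, and finish with the hand clear.

Things in the scene. Friction and masses are not known exactly. Their poses are not given: they have to be found in the camera images.
- punch: Grey desk paper punch screwed to the desk, base 140 (x) by 250 (y) by 14 mm. Origin: centre of the underside; z up. The stop slides along the punch's y axis; +y points to the fixed dark punch head (x -24 to 60 mm, y 60 to 106 mm, 82 mm high with its black press pad). All else on the punch except the wheel is at most 45 mm high.
- wheel_top (a point): Top of the knurled steel wheel (radius 28 mm, 20 mm wide, axis along the punch's x), 64 mm above the desk, at x -42, y -60 mm of the punch; grey cheeks 42 mm high on both sides. The point is fixed on the punch and has its axes. A finger pressing on the wheel with a few newtons (up to 30 N does no harm) drags it round by friction; it takes 0.7 N at the rim.
- wheel: The knurled wheel. Origin: on its axis, 36 mm above the desk; turns with the wheel about the punch's x. Geared to the stop: 6 mm of stop travel per rad, or 1 mm per 4.7 mm rolled at the rim; the stop goes the same way as the wheel's top (rolled towards the punch head, +y, the gap closes; rolled back, it opens). Stays where it is left.
- stop_edge (a point): Point on the far upper edge of the stop's face, x = 56 mm of the punch, 45 mm above the desk. The stop is an upright aluminium plate 66 (x) by 10 (y) by 30 mm high on a low foot; its face looks to the punch head (+y) and holds this point. Has the punch's axes; moves only along y, from -20 mm to its end stop at +32 mm of the punch.
- clip_tip (a point): Point of the wedge on top of the small steel index clip (24 by 12 mm, 38 mm high), locked on the rail at the punch's far (+x) side. The wedge points to the stop (-x), 3 mm clear of it. This is the gauge mark: the setting is right when stop_edge and clip_tip have the same y in the punch's frame. At the start the stop is 14 to 40 mm short of it.
- stamp: Bystander: square self-inking stamp, 46 by 66 mm, 86 mm tall, loose. Origin: centre of the underside.
- stapler: Bystander: grey stapler, 34 mm by 120 mm (its y), 48 mm tall, loose. Origin: centre of the underside.
- round_stamp: Bystander: round black stamp, 52 mm across, 56 mm tall, loose. Origin: centre of the underside.
- tin: Bystander: open steel tin for clips, 68 mm across, 45 mm tall, loose. Origin: centre of the underside.
- stop: The sliding stop (see stop_edge). Origin: in the plane of its face, on the punch's long centre line, at the desk's height.

How it is judged:
By the outcome, as a careful person would: the job done as asked, in the order asked, and still so for the second after the job is handed in, with the robot touching nothing.
It also fails if it takes over 48 s, if anything falls off the work surface, if the arm or the gripper's body presses on something with over 40 N, if the wrist force passes 120 N, or if a joint passes its speed limit or range.

## Working session

There is one attempt and no reset: what is moved stays moved. The work goes in short steps, each a Python script; the robot and the scene stay as the last script left them, time stands still between calls to the robot, and variables do not carry over. Pictures are saved under pics/ and viewed, at most 10 in all, crops included, and the job is handed in when it is done.

```bash
mkdir -p pics
cat > h.py <<'E'
from rig import *
import numpy as np, cv2, json
from scipy.spatial.transform import Rotation as R
def snap(cam,name,crop=None,s=1):
    im=camera(cam)[:,:,::-1]
    cv2.imwrite('pics/'+name+'_raw.png',im)
    if crop: im=im[crop[1]:crop[3],crop[0]:crop[2]]
    cv2.imwrite('pics/'+name+'.png',cv2.resize(im,None,fx=s,fy=s,interpolation=cv2.INTER_CUBIC))
E
python3 - <<'E'
from h import *
for c in ("scene","side","wrist"):
    i=camera_info(c); print(c,i); snap(c,c+'0',None,1.25)
s=sense(); print(s['time'],s['tool_rot'],s['ft_force'])
E
```

```text
scene {'K': array([[410.67150515,   0.        , 325.97682413],
       [  0.        , 410.67150515, 200.17204939],
       [  0.        ,   0.        ,   1.        ]]), 'xyz': array([ 1.22802557, -0.1843277 ,  0.59757114]), 'attitude': array([-1.92627249, -1.27986031,  0.6361235 ])}
side {'K': array([[399.20846432,   0.        , 325.24955817],
       [  0.        , 399.20846432, 195.55262204],
       [  0.        ,   0.        ,   1.        ]]), 'xyz': array([0.3204258 , 0.81055675, 0.59723814]), 'attitude': array([-0.48534154,  2.57181657, -1.36731955])}
wrist {'K': array([[310.97169711,   0.        , 322.30619964],
       [  0.        , 310.97169711, 204.37068434],
       [  0.        ,   0.        ,   1.        ]]), 'xyz': array([0.11315602, 0.51753948, 0.38393623]), 'attitude': array([2.374963  , 1.64761943, 0.24442086])}
0.15 [-5.58926481e-01 -3.09114016e+00  1.29934795e-03] [ 0.50498234  0.24412343 -0.51792735]
```

View pics/scene0.png

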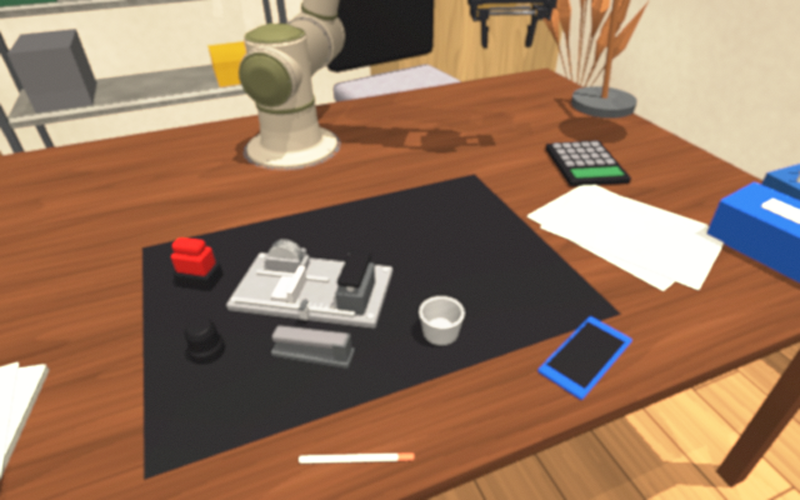

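View pics/side0.png

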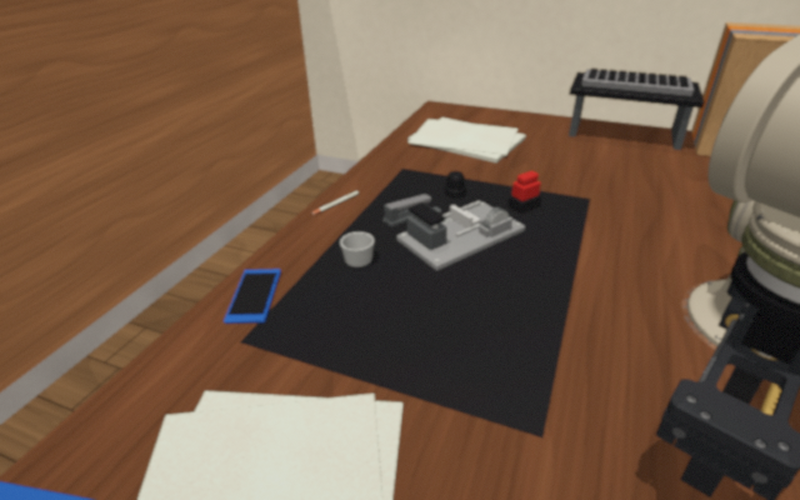

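The scene view shows the punch (top corners at about (229,308), (380,325), (392,265), (258,256)) with the wheel at (288,250), the head at (355,280) and the clip at (305,310). The stamp is at (193,262), the round stamp at (204,342), the stapler at (313,345) and the tin at (441,320). The side view shows punch corners at (399,238), (437,267) and (525,229).

```bash
cat >> h.py <<'E'
def proj(info,P):
    Rm=R.from_rotvec(info['attitude']).as_matrix(); c=(np.atleast_2d(P)-info['xyz'])@Rm
    u=c@info['K'].T; return u[:,:2]/u[:,2:]
def ray(info,uv):
    d=np.linalg.inv(info['K'])@[uv[0],uv[1],1]; return R.from_rotvec(info['attitude']).as_matrix()@d
def onplane(info,uv,z):
    d=ray(info,uv); return info['xyz']+d*(z-info['xyz'][2])/d[2]
def pw(p,q): # punch pose (x,y,yaw) -> world
    q=np.atleast_2d(q); c,s=np.cos(p[2]),np.sin(p[2])
    return np.c_[p[0]+c*q[:,0]-s*q[:,1], p[1]+s*q[:,0]+c*q[:,1], q[:,2]]
E
python3 - <<'E'
from h import *
from scipy.optimize import least_squares
a,b=camera_info('scene'),camera_info('side')
C=lambda x,y:[x,y,.014]
ms=[(C(.07,-.125),(229,308)),(C(.07,.125),(380,325)),(C(-.07,.125),(392,265)),(C(-.07,-.125),(258,256)),([-.042,-.06,.064],(288,242))]
md=[(C(.07,.125),(399,238)),(C(-.07,.125),(437,267)),(C(-.07,-.125),(525,229))]
def f(p):
    r=[]
    for i,m in((a,ms),(b,md)):
        r.append((proj(i,pw(p,[k[0] for k in m]))-np.array([k[1] for k in m])/1.25).ravel())
    return np.concatenate(r)
s=least_squares(f,[.6,-.1,0]); print(s.x,s.fun.round(1)); np.save('p0.npy',s.x)
print('wheel',pw(s.x,[-.042,-.06,.064]))
for n,uv,z in(('stamp',(193,272),.043),('round',(204,345),.02),('stapler',(313,345),.024),('tin',(441,322),.022)): print(n,onplane(a,np.array(uv)/1.25,z))
w=camera_info('wrist'); s=sense(); T=R.from_rotvec(s['tool_rot'])
print('cam in tool',T.inv().apply(w['xyz']-s['position']),(T.inv()*R.from_rotvec(w['attitude'])).as_matrix().round(3), T.as_matrix().round(3))
E
```

```text
[ 0.55962708 -0.08384143 -0.5384511 ] [-0.5 -1.5 -0.8 -3.1  1.4 -0.   1.6 -2.1 -2.7  1.4 -3.3 -1.   0.1  0.2
 -1.2 -2.8]
wheel [[ 0.4928015  -0.11381379  0.064     ]]
stamp [ 0.48147309 -0.26917719  0.043     ]
round [ 0.63361227 -0.27073766  0.02      ]
stapler [ 0.70077701 -0.12161536  0.024     ]
tin [0.7305669  0.07284388 0.022     ]
cam in tool [ 0.07525167 -0.00056239  0.02032423] [[ 0.    -0.957 -0.29 ]
 [ 1.    -0.     0.002]
 [-0.002 -0.29   0.957]] [[-0.937  0.35  -0.   ]
 [ 0.35   0.937 -0.001]
 [ 0.    -0.001 -1.   ]]
```

```bash
cat >> h.py <<'E'
def orient(yaw,sgn):
    c,s=np.cos(yaw),np.sin(yaw); x=sgn*np.array([c,s,0]); z=np.array([0,0,-1.])
    return R.from_matrix(np.c_[x,np.cross(z,x),z]).as_rotvec()
def wsnap(name,*a):
    i=camera_info('wrist'); snap('wrist',name,*a); np.savez('pics/'+name+'.npz',**i); return i
E
python3 - <<'E'
from h import *
p=np.load('p0.npy'); w=pw(p,[-.042,-.06,.35])[0]
for s in(1,-1): print(s,solve_ik(w,orient(p[2],s)))
s=1 if solve_ik(w,orient(p[2],1)) is not None else -1
reach(w,orient(p[2],s)); move_gripper(0.0,20)
wsnap('w1',None,1.25)
print(sense()['time'],sense()['position'],sense()['ft_force'],sense()['grip_width'])
E
```

```text
1 [-4.58993898e-01  3.21482069e-01  1.63547488e+00 -4.44089210e-16
  1.18463570e+00  1.65025353e+00]
-1 [-0.4589939   0.32148207  1.63547488  0.          1.1846357  -1.49133913]
3.925 [ 0.49280511 -0.11380806  0.34999477] [ 0.46408312 -0.51476927 -0.06976212] 0.000655363861615888
```

View pics/w1.png

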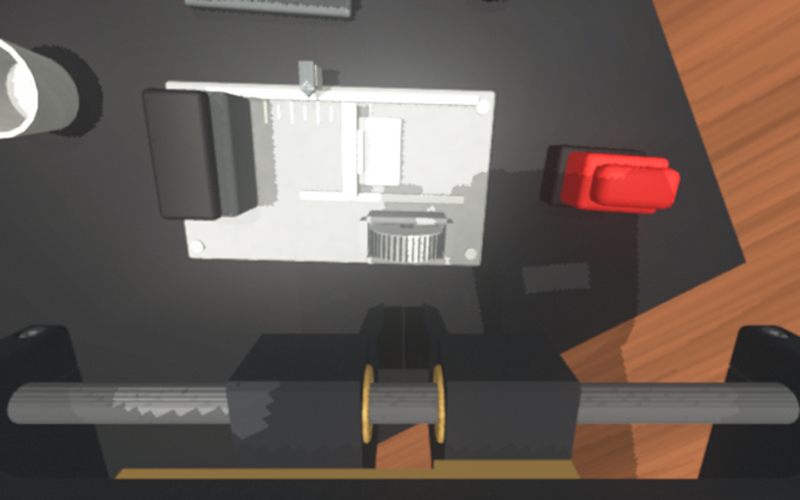

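The wrist view shows the punch's base corners at (166,84), (494,93), (480,265) and (190,257). The stop's face is near column 343, the clip point near (309,97) and the wheel near (407,240). I'll enlarge for the stop and clip.

Run:
```python
import cv2
im=cv2.imread('pics/w1_raw.png')[45:175,220:400]; cv2.imwrite('pics/w1c.png',cv2.resize(im,None,fx=4.4,fy=4.4,interpolation=cv2.INTER_CUBIC))
```

```text
(no output)
```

View pics/w1c.png

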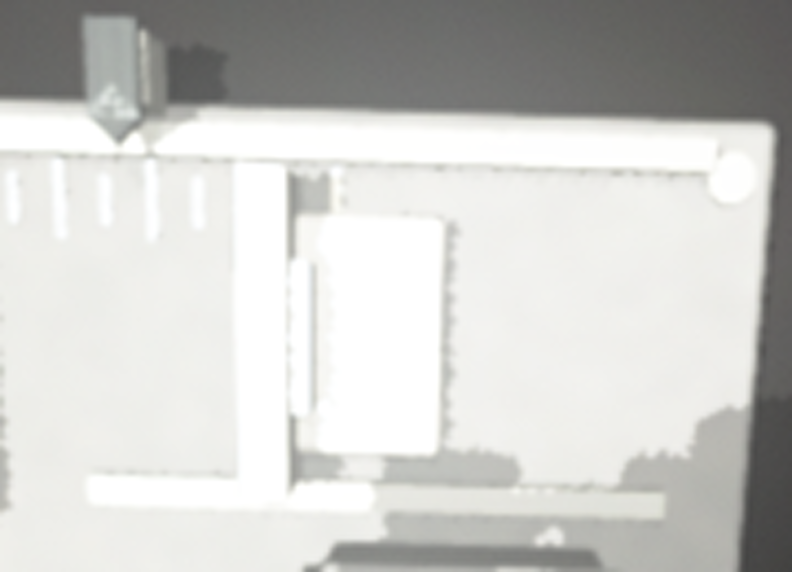

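The crop shows the top of the stop's face running from (235,165) to (240,490) and the clip point at (118,143), which is about 27 raw pixels short.

```bash
cat > est.py <<'E'
from h import *
def py(info,uv,z,p):
    q=onplane(info,uv,z)-[p[0],p[1],0]; c,s=np.cos(p[2]),np.sin(p[2])
    return np.array([c*q[0]+s*q[1],-s*q[0]+c*q[1]])*1e3
E
python3 - <<'E'
from est import *
from scipy.optimize import least_squares
i=dict(np.load('pics/w1.npz')); i['xyz']=i['xyz']
C=lambda x,y:[x,y,.014]
P=[C(.07,-.125),C(-.07,-.125),C(-.07,.125),[.056,0,.045],[-.01,0,.045]]
uv=np.array([((774/4.4)+220,128/4.4+45),(480/1.25,265/1.25),(190/1.25,257/1.25),(235/4.4+220,165/4.4+45),(240/4.4+220,490/4.4+45)])
def f(v):
    Q=np.array(P); Q[3:,1]=v[3]; return (proj(i,pw(v,Q))-uv).ravel()
s=least_squares(f,[*np.load('p0.npy'),0]); v=s.x; print(v,s.fun.round(1)); np.save('p1.npy',v[:3])
tip=np.array([118/4.4+220,143/4.4+45])
for z in(.036,.038,.041,.045): print(z,py(i,tip,z,v), py(i,uv[3],.045,v))
print('wheel',pw(v,[-.042,-.06,.064]), proj(i,pw(v,[-.042,-.06,.064]))*1.25)
E
```

```text
[ 0.55822942 -0.08729345 -0.56860488 -0.01302681] [ 1.6 -2.   0.4  1.4 -2.1  0.9  0.  -1.2 -0.   2.1]
0.036 [59.08917167 11.6379086 ] [ 55.01844675 -13.01017796]
0.038 [58.91737325 11.17776633] [ 55.01844675 -13.01017796]
0.041 [58.65967563 10.48755292] [ 55.01844675 -13.01017796]
0.045 [58.3160788   9.56726839] [ 55.01844675 -13.01017796]
wheel [[ 0.49053058 -0.11523744  0.064     ]] [[405.960193   249.09038749]]
```

```bash
cat > stroke.py <<'E'
from est import *
p=np.load('p1.npy'); L=.166
def tcp(y,z): return pw(p,[-.042,-.06+y,z+L])[0]
def stroke(y0,y1,press=6,vel=.06):
    move_linear(tcp(y0,.076),.2)
    if not move_linear(tcp(y0,.056),.03,until_force=press): print('no contact')
    zc=sense()['position'][2]-L; f0=sense()['ft_force']
    move_linear(tcp(y1,zc),vel); f1=sense()['ft_force']
    print('zc',zc,'f',f0.round(1),f1.round(1),'t',sense()['time'])
    return zc
E
python3 - <<'E'
from stroke import *
reach(tcp(-.013,.09),orient(p[2],1))
zc=stroke(-.013,.013)
wsnap('s1',None,1.25)
E
```

```text
zc 0.0636381665699926 f [-3.2  0.1  8.6] [1.3 2.5 6.4] t 5.7083
```

View pics/s1.png

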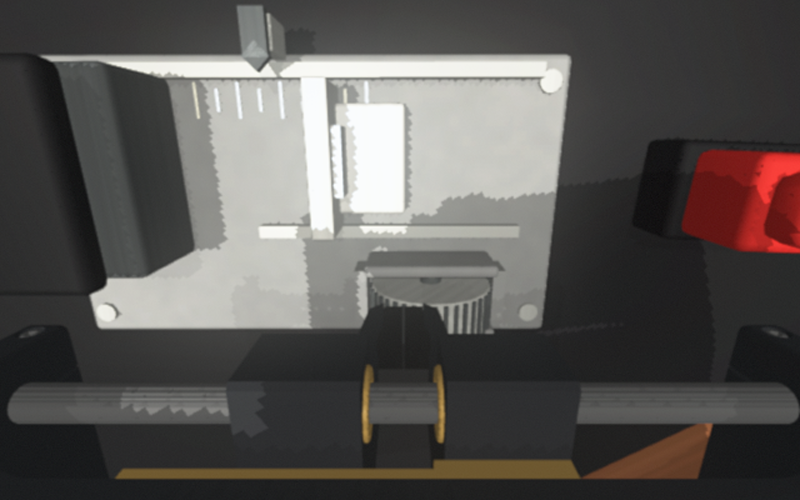

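The stop has moved: its far face edge is at (301,80) and the clip point at (260,70).

Run:
```python
from stroke import *
i=dict(np.load('pics/s1.npz'))
a=py(i,np.array([301,80])/1.25,.045,p); print(a)
for z in (.038,.042): print(py(i,np.array([260,70])/1.25,z,p))
```

```text
[54.45641126 -7.52575536]
[59.07829633 10.43770654]
[58.46855789  9.08642033]
```

```bash
python3 - <<'E'
from stroke import *
def lift(): 
    s=sense()['position']; move_linear(s+[0,0,.012],.15)
lift()
for k in range(2):
    stroke(-.013,.013); lift()
move_linear(tcp(.070,.080),.2)
i=wsnap('m1'); print(py(i,(320,200),.04,p),sense()['time'])
E
python3 - <<'E'
import cv2
im=cv2.imread('pics/m1_raw.png')[30:120,260:390]; cv2.imwrite('pics/m1.png',cv2.resize(im,None,fx=6,fy=6,interpolation=cv2.INTER_CUBIC))
E
```

```text
zc 0.06371199941305422 f [-2.9 -0.7  7.8] [0.7 1.3 5.9] t 7.35
zc 0.06373375342094628 f [-2.3  0.2  8.8] [0.2 0.9 5.6] t 8.9417
[-21.13524383  11.05060083] 9.675
```

View pics/m1.png

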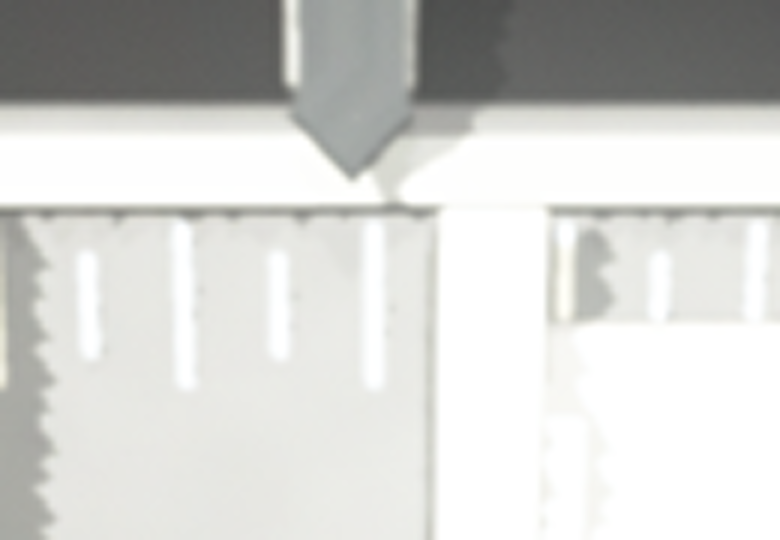

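The face edge is at crop column 438 and the clip point at (352,178). The plate's 10 mm spans 110 px, so about 7.8 mm remains, or 36.5 mm of rim. I'll roll 26 + 9 mm, then check.

Run:
```python
from stroke import *
def lift(): 
    s=sense()['position']; move_linear(s+[0,0,.012],.15)
move_linear(tcp(-.013,.080),.2)
stroke(-.013,.013); lift()
stroke(-.005,.004,vel=.04); lift()
move_linear(tcp(.070,.080),.2)
i=wsnap('m2'); print(sense()['time'])
im=cv2.imread('pics/m2_raw.png')[40:100,275:365]; cv2.imwrite('pics/m2.png',cv2.resize(im,None,fx=8,fy=8,interpolation=cv2.INTER_CUBIC))
```

```text
zc 0.06370075381275644 f [-2.5 -1.9  6.9] [0.7 2.  6.5] t 11.55
zc 0.06427748283462972 f [-2.2  1.   6.8] [-0.2  0.6  4.7] t 12.8917
13.675
```

View pics/m2.png

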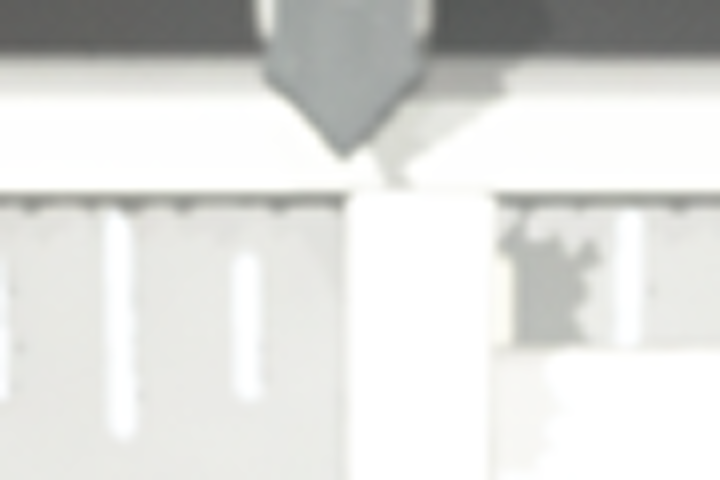

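The clip point is at column 345 and the stop's face at 347, with 14.7 px/mm, so they line up within about 0.2 mm. I'll retreat and hand in.

Run:
```python
from stroke import *
move_linear(sense()['position']+[0,0,.12],.2); print(sense()['time'],sense()['ft_force']); print(job_done())
```

```text
14.425 [-0.20523058 -0.48334612 -0.2618661 ]
the job is handed in; nothing more can be done
None
```

The stop's face is in line with the index clip's point to about 0.2 mm by the wrist camera, set by rolling the wheel only; the hand is clear and the job was handed in at about 14.4 s.

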